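Lock the shelf hub's collar and present the blind spacer socket-up

TASK

Turn the lock collar on the shelf drive hub until its lug lines up with the raised locked mark on the white base, and leave it there. Then pick up the loose eight-sided blind spacer, find which end has the socket hole, turn the spacer so that the hole faces straight up, and finish while still holding it like that in the gripper, still and well clear of everything, about 20 cm above the desk, so that a colleague can drop the screw in. Leave everything else on the desk where it is.

Things in the scene. Friction and masses are not known exactly. Their poses are not given: they have to be found in the camera images.
- drive: Drive hub of a rolling shelf, bolted to the desk: a round white base 156 mm across and 30 mm high, with a steel shaft stub 40 mm across up to 72 mm high in its middle. Origin on the desk, on the vertical axis of shaft and collar (the base's centre); z up; its x axis is the direction in which the collar's lug points at joint value 0.
- collar (a joint): Captive aluminium lock collar on the hub's vertical axis, 68 mm across, 33 to 57 mm above the desk. Rad, growing anticlockwise seen from above, free from 0 to 1.75; stays where it is left (0.1 N m friction, 2 N at the lug). At 1.2 the lug is exactly over the locked mark; it starts short of it, at 0 to 0.45, and can be turned past it.
- lug (a point): The collar's lug: an upright radial fin 10 mm thick (tangential), reaching from 34 to 64 mm from the axis and from 36 to 68 mm above the desk. This point is on its top edge, 50 mm from the axis and 68 mm above the desk. It can be pinched from above across its thickness; its x axis points radially outward.
- locked_mark (a point): The locked mark: a dark raised radial rib on the white base, 24 mm long, 6 mm wide, 3 mm high; this point is on its top, 61 mm from the axis, 33 mm above the desk. The lug passes 3 mm above it. (The three small flush dark dots are screw heads.)
- spacer: Loose blind spacer: eight-sided aluminium bar, 40 mm across flats, 46 mm long, 0.1 to 0.2 kg, lying on a flat with two flats upright. One end has a blind socket 20 mm across, 28 mm deep; the other is closed. Origin at the bar's middle (20 mm above the desk as it lies); x axis along the bar, pointing out of the socket, in any level direction at the start.
- socket_mouth (a point): Centre of the socket's mouth, on the open end of the spacer, 23 mm from its middle along its x axis.
- screwdriver: bystander: screwdriver with black handle, 170 mm long, lying on the desk between the two places; origin under its middle
- tape_roll: bystander: small clear tape roll, 54 mm across, 18 mm high, flat on the desk; origin at the centre of its underside
- sleeve: bystander: round steel sleeve standing upright, 44 mm across, 30 mm high, bored right through (not the spacer); origin at the centre of its underside
- mug: bystander: white mug, 80 mm across, 90 mm high, far right; origin at the centre of its underside
- screw_box: bystander: closed cardboard box, 90 x 60 x 35 mm, at the far side; origin under its middle
- pen_pot: bystander: dark steel pen pot with pens, 80 mm across, 95 mm high (pens to 155 mm), far left; origin at the centre of its underside
Things that resemble listed ones, but are neither listed nor needed, are in the scene too. Leave any blue or pink look-alike of the spacer alone. There is more than one size of the drive; the one meant has the size given above.

How it is judged:
On the way, in this order (a step that is already met when the one before it is completed fails the run):
1. the collar's lug is turned to the locked mark while the spacer still lies on the desk (value of joint collar between 1.07 and 1.33 rad and height (world z) of spacer below 0.05 m and contact force between drive and the fingers below 0.5 N), for 0.2 s.
2. the spacer is lifted off the desk by the fingers (height (world z) of spacer above 0.06 m and contact force between spacer and the fingers above 1 N), for 0.1 s.
At the end, for the whole second after the job is handed in: The collar stands within 0.13 rad of the locked mark (joint value 1.07 to 1.33); the spacer is held in the fingers (more than 2 N), its middle more than 100 mm above the desk, the socket up with its axis within 0.21 rad (12 degrees) of vertical, at rest, and touching nothing but the gripper (value of joint collar between 1.07 and 1.33 rad and height (world z) of spacer above 0.1 m and angle between spacer's own x axis and vertical below 0.21 rad and contact force between spacer and the fingers above 2 N and linear speed of spacer below 0.03 m/s and angular speed of spacer below 0.3 rad/s and contact force between spacer and drive below 0.05 N and contact force between spacer and screwdriver below 0.05 N and contact force between spacer and tape_roll below 0.05 N and contact force between spacer and sleeve below 0.05 N and contact force between spacer and mug below 0.05 N and contact force between spacer and screw_box below 0.05 N and contact force between spacer and pen_pot below 0.05 N); the arm keeps its last pose, push and grip.
It fails at once if a bystander is moved by more than 30 mm (distance of any of screwdriver, tape_roll, sleeve, mug, screw_box, pen_pot from where it was at the start of the episode above 0.03 m).
It also fails if it takes over 58 s, if anything falls off the work surface, if the arm or the gripper's body presses on something with over 40 N, if the wrist force passes 120 N, or if a joint passes its speed limit or range.

ROBOT

A 7-joint arm with a two-finger parallel gripper is mounted at the origin on the work surface. World frame = base frame: x ahead of the robot, y to its left, z up, the work surface at z = 0. Lengths are in m, angles in rad, forces in N, time in s.
With the tool pointing down it reaches from about 0.4 to 0.9 m from the base axis. Payload 5.6 kg.
Tool frame: the origin (TCP) lies midway between the tips of the shut fingers; the grasp point (between the pads) lies 19 mm behind it; z points along the fingers, y is the line along which they close (so a half turn about z gives the same grasp; the last joint's range is limited). The gripper opens to 92 mm and grips with 3 to 60 N. Pads are 20 mm wide; open, the fingers measure 128 mm over their backs; the gripper's body (75 mm by 189 mm) begins 69 mm behind the grasp point.
Start: joints at [-1.144, 0.468, -0.012, 1.603, 0.006, 1.071, -0.056], TCP at [0.294, 0.58, 0.215] pointing down, gripper open.
Joint ranges: [-2.53, 2.53], [-0.31, 2.02], [-1.57, 1.55], [0.28, 2.44], [-1.29, 4.43], [0.15, 1.84], [-2.92, 2.92]. Speed limits (rad/s): [2.57, 2.57, 3.14, 3.14, 3.14, 3.14, 3.14].

INTERFACE

Orientations are given as a 3x3 rotation matrix whose columns are the frame's x, y, z axes.
In Python, from station import env, effector, solver, viewer, workorder, search_frame, tip_of gives the robot as it stands. Calls block until the motion is done:
- env.reach(position, orientation): joint-space move of the TCP to a pose.
- env.movel(position, frame=None, rate=0.15): straight line of the TCP; frame=None keeps the orientation; rate is the mean speed in m/s.
- env.goto_joints(angles): joint-space move.
- effector.release() and effector.grasp(squeeze=None): open the fingers fully, or close them until they stop; squeeze is the grip in N (None keeps the last).
- env.pause(seconds).
- solver.inverse_kinematics(position, orientation): joint angles nearest the present ones, or None.
- env.sense(): the state.
- viewer.read_camera(name): name is "side" or "top"; returns (picture, depth): 480x640x3 uint8, red, green, blue; 480x640 float32, m along the optical axis (not along the pixel's ray), 0 where there is no reading.
- viewer.camera_info(name): a dict with "intrinsics" (3x3 intrinsics, pixels), "dist_coeffs" ([k1, k2, p1, p2, k3] as OpenCV has them; the pictures are not rectified), "eye" and "rotation" of the camera in the world. Camera axes: x right, y up, looking along -z (the intrinsics and any distortion apply to the point x, -y, -z); pixel columns grow to the right and rows downward; lengths in m; the calibration is good to about 2 mm. A picture is of the moment at which its call begins. camera_info takes no time and is no camera call.
A pose or a line that the arm cannot do raises env.PlanningError and nothing moves.
- workorder.finish_job(): hands the job in; it is judged then, once.
Trained networks look in the newest picture that a camera, given by its name, has taken for a name from the list of things; names that differ only in an ending like _2 or _b are one class to them, and where a whole thing is asked for, a point or a joint stands for the part that bears it (a point fixed in the world has none). Each returns a list of dicts, best first, with "score" (0 to 1); they miss things now and then, are a little off and sometimes report something else, mostly with a low value. They report only what shows in the picture. A call takes as long as a camera call. They do not tell look-alikes from the thing itself.
- search_frame(camera, name): "at" ([x, y, z] in m, in world coordinates, good to about 4 mm: the middle of the surface that is visible of it).
- tip_of(camera, name): "at" ([x, y, z] in m, in world coordinates, good to about 4 mm: a listed point, or the origin of a listed thing).
The state is a dict: "t": time; "joint_positions": joint angles; "joint_velocities": joint speeds; "tau": joint torques, N m; "ee_pos": TCP position; "tcp_rot": TCP orientation; "wrist_force": force on the tool from outside, world axes, zero at the start; "moment": the same for the moment, N m; "gripper_width": finger opening in m; "grasp_force": force on a finger pad.
Only numpy, scipy, OpenCV 4.12 (cv2) and the standard library are available. Lean on these libraries where they do the work, as an engineer would, in place of code of your own. Each camera call takes 0.05 s, during which the arm holds its last target. There are 200 camera calls.

## Working session

There is one attempt and no reset: what is moved stays moved. The work goes in short steps, each a Python script; the robot and the scene stay as the last script left them, time stands still between calls to the robot, and variables do not carry over. Pictures are saved under pics/ and viewed, at most 10 in all, crops included, and the job is handed in when it is done.

```bash
ls; mkdir -p pics; cat > h.py <<'E'
import numpy as np, cv2
from station import env, effector, solver, viewer, workorder, search_frame, tip_of
def snap(c,f=None):
    p,d=viewer.read_camera(c)
    if f: cv2.imwrite('pics/'+f,p[:,:,::-1])
    return p,d
def px2w(c,uv,d):
    i=viewer.camera_info(c);uv=np.array(uv,float).reshape(-1,1,2)
    n=cv2.undistortPoints(uv,np.array(i['intrinsics']),np.array(i['dist_coeffs'])).reshape(-1,2)
    d=np.broadcast_to(d,len(n))
    P=np.c_[n[:,0]*d,-n[:,1]*d,-d]
    return P@np.array(i['rotation']).T+np.array(i['eye'])
def w2px(c,P):
    i=viewer.camera_info(c);P=(np.array(P,float).reshape(-1,3)-i['eye'])@np.array(i['rotation'])
    return cv2.projectPoints(P*[1,-1,-1],np.zeros(3),np.zeros(3),np.array(i['intrinsics']),np.array(i['dist_coeffs']))[0].reshape(-1,2)
def cloud(c,d,u0,v0,u1,v1):
    v,u=np.mgrid[v0:v1,u0:u1];u=u.ravel();v=v.ravel();z=d[v,u];k=z>0
    return px2w(c,np.c_[u,v][k],z[k]),np.c_[u,v][k]
E
python3 - <<'E'
from h import *
for c in ('top','side'):
    snap(c,c+'0.png'); i=viewer.camera_info(c);print(c,np.round(i['eye'],3),np.round(i['rotation'],2).tolist(),i['intrinsics'][0][0])
    for n in ('drive','collar','lug','locked_mark','spacer','socket_mouth','screwdriver','sleeve','tape_roll','mug','screw_box','pen_pot'):
        for r in tip_of(c,n) if n!='collar' else search_frame(c,n): print(c,n,np.round(r['at'],3),round(r['score'],2),w2px(c,r['at']).round())
print(env.sense()['t'])
E
```

```text
pics
top [0.265 0.016 1.528] [[-0.0, 0.99, -0.17], [-1.0, 0.0, 0.02], [0.02, 0.17, 0.98]] 584.4456267163779
top drive [ 0.273 -0.316  0.005] 0.79 [[450. 340.]]
top drive [ 0.492 -0.132 -0.001] 0.73 [[377. 256.]]
top drive [0.56  0.122 0.021] 0.3 [[281. 229.]]
top collar [ 0.281 -0.314  0.081] 0.96 [[456. 336.]]
top collar [ 0.496 -0.132  0.058] 0.79 [[380. 251.]]
top lug [ 0.322 -0.352  0.092] 0.83 [[472. 320.]]
top lug [ 0.549 -0.135  0.07 ] 0.69 [[381. 230.]]
top locked_mark [ 0.342 -0.268  0.043] 0.78 [[433. 312.]]
top locked_mark [ 0.538 -0.087  0.03 ] 0.7 [[361. 237.]]
top spacer [0.55  0.143 0.021] 0.79 [[273. 233.]]
top spacer [0.717 0.287 0.001] 0.71 [[221. 173.]]
top spacer [0.521 0.245 0.021] 0.62 [[233. 243.]]
top spacer [0.426 0.123 0.017] 0.6 [[280. 280.]]
top socket_mouth [0.562 0.121 0.018] 0.67 [[281. 228.]]
top socket_mouth [0.441 0.1   0.02 ] 0.6 [[289. 274.]]
top socket_mouth [0.525 0.225 0.022] 0.56 [[241. 242.]]
top screwdriver [0.519 0.    0.001] 0.62 [[327. 246.]]
top screwdriver [0.504 0.472 0.003] 0.55 [[147. 251.]]
top sleeve [ 0.722  0.024 -0.001] 0.69 [[31
[... 708 characters left out ...]
ug [ 0.322 -0.36   0.091] 0.83 [[303. 364.]]
side lug [ 0.537 -0.089  0.034] 0.37 [[350. 268.]]
side locked_mark [ 0.344 -0.271  0.043] 0.88 [[296. 345.]]
side spacer [0.426 0.119 0.019] 0.89 [[271. 242.]]
side spacer [0.517 0.251 0.02 ] 0.5 [[287. 213.]]
side socket_mouth [0.563 0.124 0.023] 0.71 [[321. 228.]]
side socket_mouth [0.524 0.229 0.021] 0.56 [[292. 215.]]
side screwdriver [ 0.521 -0.004  0.001] 0.66 [[327. 263.]]
side sleeve [ 0.722  0.031 -0.003] 0.74 [[392. 240.]]
side tape_roll [ 0.374 -0.     0.002] 0.55 [[266. 277.]]
side mug [ 0.513 -0.464  0.001] 0.61 [[445. 412.]]
side screw_box [0.713 0.287 0.001] 0.71 [[345. 201.]]
side pen_pot [0.501 0.473 0.003] 0.69 [[260. 190.]]
1.3
```

View pics/top0.png

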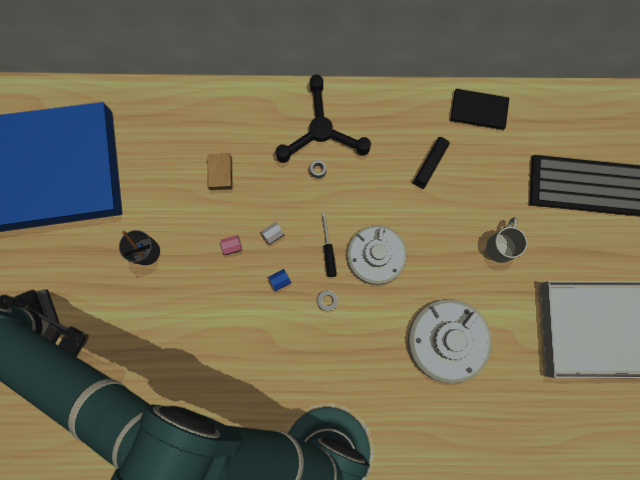

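View pics/side0.png

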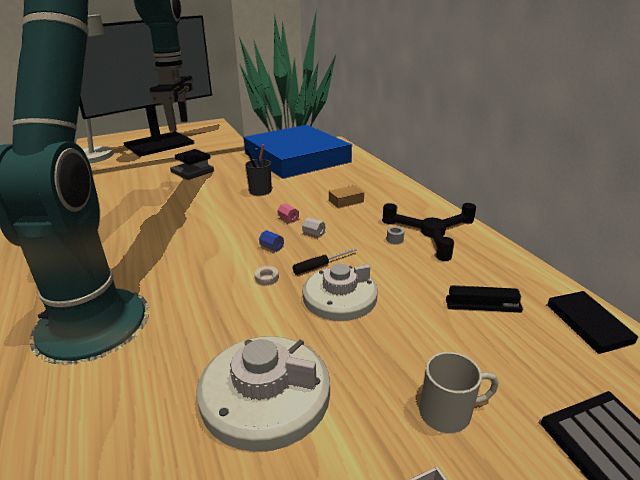

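The top picture shows two drives: one at (377,253), about 58 px across (≈0.15 m, lug at z≈0.07), and one at (450,340), about 82 px (≈0.21 m, lug at z≈0.09). The first fits the 156 mm size. The spacer candidates are grey (272,233), pink (231,245) and blue (279,280), so the grey one is meant. I'll confirm both in one enlarged crop and measure them.

```bash
python3 - <<'E'
from h import *
p,d=snap('top'); ps,ds=snap('side')
def crop(p,u,v,r): return cv2.resize(p[v-r:v+r,u-r:u+r],(390,290 if 0 else 390),interpolation=cv2.INTER_CUBIC)[:,:,::-1]
o=np.vstack([np.hstack([crop(p,377,253,36),crop(p,272,233,22)]),np.hstack([crop(ps,340,290,45),crop(ps,314,228,20)])])
cv2.imwrite('pics/crop.png',cv2.resize(o,(600,600)))
# drive: base disc, shaft, lug from depth
P,uv=cloud('top',d,340,215,415,290)
def m(lo,hi,Q=P): return (Q[:,2]>lo)&(Q[:,2]<hi)
b=P[m(.025,.04)]; b=b[np.hypot(*(b[:,:2]-[.493,-.132]).T)<.095]
c,r=cv2.minEnclosingCircle(b[:,:2].astype(np.float32)); print('base',np.round(c,4),r,np.median(b[:,2]))
s=P[m(.069,.085)]; print('shaft/lug tops',len(s),np.median(s[:,2]))
q=s[np.hypot(*(s[:,:2]-[.493,-.132]).T)<.024]; print('shaft',q.mean(0).round(4),len(q))
q=P[m(.061,.075)]; rr=np.hypot(*(q[:,:2]-[.493,-.132]).T); q=q[(rr>.036)&(rr<.07)]; print('lug',q.mean(0).round(4),len(q))
# spacer
P,uv=cloud('top',d,252,213,292,253); t=P[m(.012,.06,P)]; u2=uv[m(.012,.06,P)]
print('spacer',len(t),t.mean(0).round(4),t[:,2].max(),np.median(t[:,2]))
t=t[t[:,2]>.034];print('topflat',len(t),t.mean(0).round(4)); 
box=cv2.minAreaRect(t[:,:2].astype(np.float32));print(box)
for c in('top','side'):
  for n in('spacer','socket_mouth'):
    for rr in tip_of(c,n):print(c,n,np.round(rr['at'],3),round(rr['score'],2))
  for n in('lug','locked_mark','drive'):
    for rr in tip_of(c,n):print(c,n,np.round(rr['at'],3),round(rr['score'],2))
E
```

```text
base [ 0.4932 -0.129 ] 0.07738035917282104 0.03012950869945108
shaft/lug tops 190 0.07270863607866429
shaft [ 0.4937 -0.1297  0.0733] 171
lug [ 0.5433 -0.1361  0.0673] 45
spacer 287 [0.5474 0.1416 0.036 ] 0.04768253798983757 0.03736659789594321
topflat 191 [0.5489 0.1419 0.0395]
((0.548252522945404, 0.1417866349220276), (0.03616683557629585, 0.04595549777150154), 33.945533752441406)
top spacer [0.426 0.123 0.016] 0.82
top spacer [0.554 0.138 0.024] 0.74
top spacer [0.518 0.247 0.02 ] 0.71
top socket_mouth [0.524 0.225 0.023] 0.85
top socket_mouth [0.559 0.121 0.019] 0.68
top socket_mouth [0.439 0.104 0.019] 0.63
top lug [ 0.32  -0.351  0.094] 0.96
top lug [ 0.551 -0.136  0.065] 0.7
top locked_mark [ 0.344 -0.27   0.043] 0.92
top locked_mark [ 0.536 -0.089  0.032] 0.88
top drive [ 0.491 -0.133 -0.001] 0.87
top drive [ 0.272 -0.316  0.004] 0.87
side spacer [0.552 0.142 0.018] 0.78
side spacer [0.427 0.12  0.023] 0.74
side spacer [0.518 0.248 0.022] 0.66
side socket_mouth [0.524 0.23  0.023] 0.82
side socket_mouth [0.563 0.119 0.02 ] 0.8
side socket_mouth [0.442 0.106 0.021] 0.75
side lug [ 0.541 -0.138  0.066] 0.74
side lug [ 0.322 -0.359  0.091] 0.6
side locked_mark [ 0.538 -0.088  0.036] 0.92
side locked_mark [ 0.342 -0.269  0.046] 0.64
side drive [ 0.493 -0.129 -0.001] 0.6
side drive [ 0.268 -0.319  0.002] 0.55
side drive [ 0.514 -0.463 -0.004] 0.32
```

View pics/crop.png

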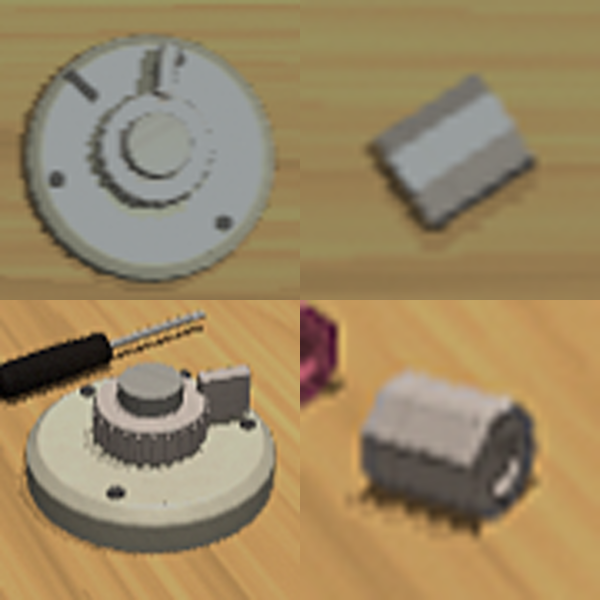

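The crops confirm it:
- **Drive:** the small drive has its lug near straight ahead and the rib at upper left (crop (80,85)), at world angle ≈0.755 rad. The lug is at ≈-0.125 rad, which is joint ≈0.32.
- **Spacer:** the grey spacer's hole shows at its right end (crop (510,475)), so its axis is at ≈-0.98 rad.

Next is the collar.

```bash
cat > collar.py <<'E'
from h import *
C=np.array([.4934,-.1293])
def R(th,s): 
    y=s*np.array([-np.sin(th),np.cos(th),0]);z=np.array([0,0,-1.]);return np.c_[np.cross(y,z),y,z]
def p(th,z,r=.052): return np.r_[C+r*np.array([np.cos(th),np.sin(th)]),z]
E
python3 - <<'E'
from collar import *
s=env.sense();print(s['tcp_rot'].round(2) if hasattr(s['tcp_rot'],'round') else s['tcp_rot'])
q=[]
for sg in(1,-1):
    js=[solver.inverse_kinematics(p(t,.042),R(t,sg)) for t in(-.125,.755)]
    print(sg,[None if j is None else np.round(j,2) for j in js]); q.append(js)
sg=min((1,-1),key=lambda g:9 if q[(1-g)//2][0] is None or q[(1-g)//2][1] is None else max(abs(j[6]) for j in q[(1-g)//2]))
env.movel(np.array(s['ee_pos'])+[0,0,.11],rate=.3)
env.reach(p(-.125,.16),R(-.125,sg))
env.movel(p(-.125,.044),rate=.12)
effector.grasp(10)
s=env.sense();print('grasp',s['gripper_width'],s['grasp_force'],s['wrist_force'],s['t'])
for t in np.linspace(-.125,.755,7)[1:]: env.movel(p(t,.044),R(t,sg),rate=.1)
s=env.sense();print('turned',np.round(s['ee_pos'],4),s['gripper_width'],s['wrist_force'],s['t'])
effector.release(); env.movel(p(.755,.2),rate=.2)
print(env.sense()['t'])
# spacer IK options
S=np.array([.549,.1417,.02]);a=-.98;ax=np.array([np.cos(a),np.sin(a),0]);up=np.array([0,0,1.])
from scipy.spatial.transform import Rotation as Ro
for fl in(1,-1):
  for tilt in(-50,-30,-15,0,15,30,50):
    y=fl*np.cross(up,ax); z=np.array([0,0,-1.]); R0=np.c_[np.cross(y,z),y,z]
    Rg=Ro.from_rotvec(np.radians(tilt)*np.cross(up,ax)).as_matrix()@R0
    j=solver.inverse_kinematics(S+[0,0,.003]+.019*Rg[:,2],Rg)
    # final: rotate by -90 about up x ax -> ax to up ; then yaw
    F=Ro.from_rotvec(-np.pi/2*np.cross(up,ax)).as_matrix()@Rg
    ok=[]
    for yaw in range(-180,180,20):
      G=Ro.from_euler('z',yaw,degrees=True).as_matrix()@F
      for pos in((.5,.1),(.55,.1),(.6,0),(.5,-.1),(.5,.25)):
        k=solver.inverse_kinematics(np.r_[pos,.2]+.019*G[:,2],G)
        if k is not None: ok.append((yaw,pos)); 
    print(fl,tilt,j is not None,[round(float(v),2) for v in j] if j is not None else '',F[2,2].round(2),len(ok),ok[:4])
E
```

```text
[[-0.89  0.45  0.  ]
 [ 0.45  0.89  0.  ]
 [-0.    0.   -1.  ]]
1 [array([-0.06,  0.57,  0.32,  1.95, -0.28,  0.66,  1.87]), array([ 0.07,  0.53,  0.06,  1.99, -0.05,  0.62,  2.48])]
-1 [array([-0.3 ,  0.63,  0.64,  1.97, -0.56,  0.72, -1.02]), array([-0.32,  0.58,  0.56,  2.02, -0.49,  0.67, -0.27])]
grasp 0.009833681304507168 9.996359646320343 [ 0.23093162 -2.06130923 -1.95346001] 7.4667
turned [ 0.531  -0.0944  0.0439] 0.010388519562226485 [-3.00947581 -4.55359936 -0.70332827] 9.2667
11.45
1 -50 True [-1.29, 0.96, 0.7, 2.03, 0.57, 0.56, -0.72] 0.77 57 [(-180, (0.5, 0.1)), (-180, (0.55, 0.1)), (-180, (0.5, 0.25)), (-160, (0.5, 0.25))]
1 -30 True [-1.06, 0.76, 0.6, 2.04, 0.29, 0.46, -0.27] 0.5 60 [(-180, (0.5, 0.1)), (-180, (0.55, 0.1)), (-180, (0.5, 0.25)), (-160, (0.5, 0.25))]
1 -15 True [-0.79, 0.66, 0.43, 2.01, 0.0, 0.48, 0.14] 0.26 52 [(-180, (0.5, 0.1)), (-180, (0.55, 0.1)), (-180, (0.5, 0.25)), (-160, (0.5, 0.25))]
1 0 True [-0.51, 0.64, 0.26, 1.94, -0.27, 0.59, 0.52] -0.0 49 [(-180, (0.5, 0.1)), (-180, (0.55, 0.1)), (-180, (0.6, 0)), (-180, (0.5, 0.25))]
1 15 True [-0.31, 0.
[... 739 characters left out ...]
6, 2.03, -0.78, 0.62, -2.31] 0.26 51 [(-180, (0.5, 0.1)), (-180, (0.55, 0.1)), (-180, (0.5, 0.25)), (-160, (0.5, 0.25))]
-1 0 True [-0.94, 0.8, 0.85, 1.97, -0.87, 0.78, -2.12] -0.0 48 [(-180, (0.5, 0.1)), (-180, (0.55, 0.1)), (-180, (0.6, 0)), (-180, (0.5, 0.25))]
-1 15 True [-0.76, 0.84, 0.8, 1.89, -0.98, 1.03, -1.95] -0.26 51 [(-180, (0.5, 0.1)), (-180, (0.55, 0.1)), (-180, (0.6, 0)), (-180, (0.5, -0.1))]
-1 30 True [-0.6, 0.92, 0.76, 1.79, -1.06, 1.3, -1.84] -0.5 57 [(-180, (0.5, 0.1)), (-180, (0.55, 0.1)), (-180, (0.6, 0)), (-180, (0.5, -0.1))]
-1 50 True [-0.43, 1.07, 0.7, 1.65, -1.14, 1.64, -1.76] -0.77 87 [(-180, (0.5, 0.1)), (-180, (0.55, 0.1)), (-180, (0.6, 0)), (-180, (0.5, -0.1))]
```

```bash
cat > sp.py <<'E'
from h import *
from scipy.spatial.transform import Rotation as Ro
S=np.array([.549,.1417,.02]);a=-.98;up=np.array([0,0,1.])
ax=np.array([np.cos(a),np.sin(a),0]);y=np.cross(up,ax);z=-up;Rg=np.c_[np.cross(y,z),y,z]
F=Ro.from_rotvec(-np.pi/2*y).as_matrix()@Rg
E
python3 - <<'E'
from sp import *
from collar import C
env.reach(S+[0,0,.15],Rg)
p,d=snap('top'); ps,ds=snap('side')
cr=lambda p,u,v,r:cv2.resize(p[v-r:v+r,u-r:u+r],(400,400),interpolation=cv2.INTER_CUBIC)[:,:,::-1]
cv2.imwrite('pics/c2.png',np.hstack([cr(p,377,253,36),cr(ps,330,265,65)]))
for c in('top','side'):
  for n in('lug','locked_mark'):
    for r in tip_of(c,n):
      v=np.array(r['at'])[:2]-C
      if np.hypot(*v)<.1:print(c,n,np.round(r['at'],3),np.arctan2(v[1],v[0]).round(3),np.hypot(*v).round(3))
P,uv=cloud('top',d,340,215,415,290)
rr=np.hypot(*(P[:,:2]-C).T);q=P[(P[:,2]>.061)&(P[:,2]<.075)&(rr>.038)&(rr<.07)];m=q.mean(0)[:2]-C
print('lug depth',len(q),np.arctan2(m[1],m[0]),env.sense()['t'])
E
```

```text
top lug [ 0.537 -0.096  0.068] 0.645 0.055
side lug [ 0.527 -0.096  0.064] 0.788 0.048
side locked_mark [ 0.534 -0.089  0.035] 0.78 0.057
lug depth 43 0.7637186203858495 12.6917
```

View pics/c2.png

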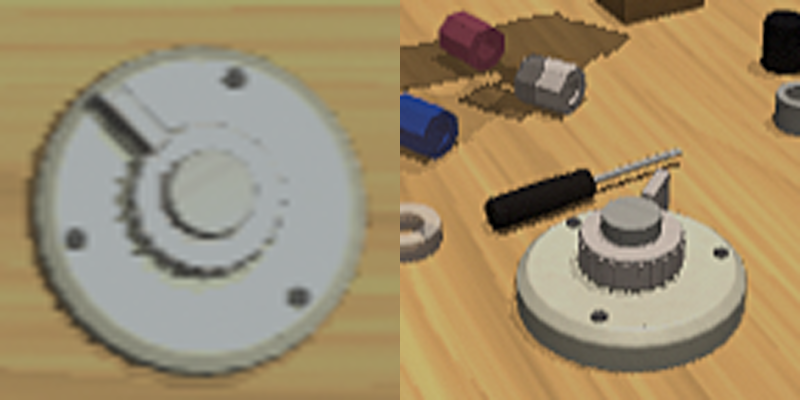

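The lug now lies over the rib (left crop, (125,115)), at 0.764 against the mark's 0.755. The spacer is still in place with its hole showing at (575,95) in the right half. Next I grasp it, lift it and turn it.

```bash
python3 - <<'E'
from sp import *
env.movel(np.r_[S[:2],.006],rate=.1)
effector.grasp(30)
s=env.sense();print(s['gripper_width'],s['grasp_force'],s['wrist_force'],s['t'])
env.movel(np.r_[S[:2],.25],rate=.15)
s=env.sense();print(s['gripper_width'],s['grasp_force'],s['t']);q0=np.array(s['joint_positions'])
best=[]
for yaw in range(-180,180,10):
  G=Ro.from_euler('z',yaw,degrees=True).as_matrix()@F
  for pos in((.5,.1),(.55,.1),(.6,.1),(.6,0),(.5,.2),(.55,.2),(.6,.2)):
    rad=np.array(pos)/np.hypot(*pos)
    if G[:2,2]@rad<.3: continue
    k=solver.inverse_kinematics(np.r_[pos,.2]+.019*G[:,2],G)
    if k is not None: best.append((np.abs(np.array(k)-q0).max(),yaw,pos,np.array(k)))
best.sort(key=lambda b:b[0])
for b in best[:5]:print(round(b[0],2),b[1],b[2],b[3].round(2))
if best:
  env.goto_joints(best[0][3]); env.pause(.3)
  snap('side','fin_side.png');snap('top','fin_top.png')
  s=env.sense();print(s['ee_pos'],np.round(s['tcp_rot'],3),s['gripper_width'],s['grasp_force'],s['t'])
  i=cv2.imread('pics/fin_side.png');j=cv2.imread('pics/fin_top.png')
  g=np.array(s['ee_pos'])-.019*np.array(s['tcp_rot'])[:,2]
  o=[]
  for c,m,r in(('side',i,60),('top',j,60)):
    u,v=w2px(c,g)[0].astype(int);print(c,u,v);o.append(cv2.resize(m[max(v-r,0):v+r,max(u-r,0):u+r],(400,400),interpolation=cv2.INTER_CUBIC))
  cv2.imwrite('pics/c3.png',np.hstack(o))
  for c in('side','top'):
    for n in('spacer','socket_mouth'):
      for r in tip_of(c,n):
        if r['at'][2]>.1:print(c,n,np.round(r['at'],3),round(r['score'],2))
E
```

```text
0.03970841091710026 29.99898670692346 [ 0.55291091  0.29944963 -0.22155294] 15.3167
0.03970885209935221 29.998956803174224 17.0917
1.49 -10 (0.6, 0) [-1.14  1.02  0.71  1.98  1.07  1.13 -1.09]
1.5 10 (0.6, 0.2) [-1.38  1.01  0.64  1.93  1.15  1.16 -1.1 ]
1.5 0 (0.6, 0.1) [-1.27  1.01  0.67  1.97  1.11  1.15 -1.11]
1.56 10 (0.55, 0.2) [-1.4   0.95  0.56  2.    1.15  1.24 -1.16]
1.57 0 (0.55, 0.1) [-1.3   0.95  0.6   2.05  1.11  1.22 -1.18]
[ 0.60771768 -0.01762748  0.20015404] [[ 0.     0.915  0.404]
 [ 0.001  0.404 -0.915]
 [-1.     0.001 -0.001]] 0.03983207866325301 29.99908243175014 18.825
side 358 178
top 328 197
side spacer [ 0.603 -0.005  0.198] 0.61
side socket_mouth [ 0.602 -0.009  0.224] 0.87
top spacer [ 0.605 -0.004  0.201] 0.88
top socket_mouth [ 0.6   -0.01   0.222] 0.52
```

View pics/c3.png

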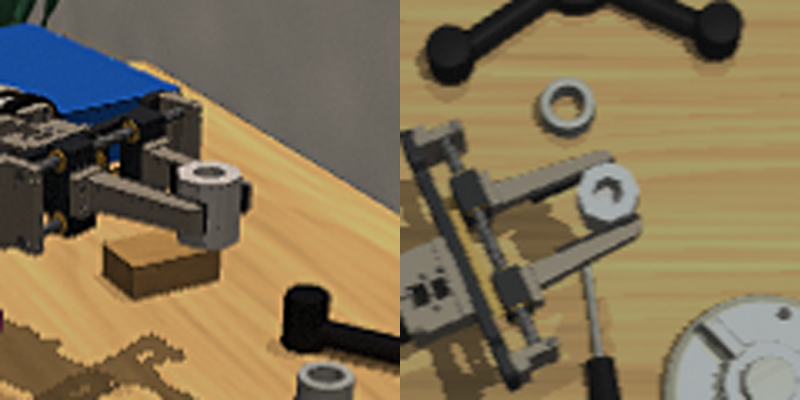

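The spacer is held upright with the hole facing up: left crop (212,172), right crop (608,192). It is about 20 cm above the desk and clear of everything, and the collar lug is still on its mark.

```bash
python3 -c "
from h import *
env.pause(.3);print(workorder.finish_job())"
```

```text
the job is handed in; nothing more can be done
None
```

The job is handed in, though the system returned no verdict: the collar lug stands on the locked mark (measured within about 0.01 rad), and the spacer is held still, socket up, about 20 cm above the desk and clear of everything.

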